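Knock out the resin blocks and box them

ROBOT

A 7-joint arm with a two-finger parallel gripper is mounted at the origin on a cart in front of the work surface, level with it; the furniture and walls round the work are solid. World frame = base frame: x ahead of the robot, y to its left, z up, the work surface at z = 0. Lengths are in m, angles in rad, forces in N, time in s.
With the tool pointing down it reaches from about 0.4 to 0.85 m from the base axis. Payload 4.5 kg.
Tool frame: the origin (TCP) lies midway between the tips of the shut fingers; the grasp point (between the pads) lies 19 mm behind it; z points along the fingers, y is the line along which they close (so a half turn about z gives the same grasp; the last joint's range is limited). The gripper opens to 88 mm and grips with 3 to 60 N. Pads are 18 mm wide; open, the fingers measure 123 mm over their backs; the gripper's body (75 mm by 187 mm) begins 45 mm behind the grasp point.
Start: joints at [-1.171, 0.689, -0.195, 1.565, 0.157, 0.902, -0.215], TCP at [0.224, 0.584, 0.239] pointing down, gripper open.
Joint ranges: [-3.01, 3.01], [-0.46, 2.08], [-1.47, 1.51], [0.13, 2.56], [-1, 4.14], [0.04, 2.09], [-2.66, 2.66]. Speed limits (rad/s): [2.57, 2.57, 3.14, 3.14, 3.14, 3.14, 3.14].

INTERFACE

Orientations are given as a unit quaternion [x, y, z, w].
In Python, from plant import r gives the robot as it stands. The module is installed in compiled form; this text tells all that it offers.
- The arm moves only by the tool step_arm, never from a script. Its argument "series" is a list of rows, each a list of 7 numbers: the shift along the world's x, y, z in mm, then the turn, a rotation vector about the world's x, y, z in rad, then the closure, from 0 (fully open) to 1 (shut). A call has 1 to 20 rows; each row shifts and turns the commanded pose from where the row before left it; what a row does not reach is not made up. A row lasts 1/10 s, in which the tool goes at most 50 mm and 8.59 degrees, less where a joint would pass 70% of its speed; a pose out of reach is approached as far as the arm can. A call is refused whole if a number of a shift passes 50 or a number of a turn 0.15, either way. A call with a gripper value outside its range is refused whole. The fingers move at their own pace and stop on an object; "force" is the grip in N (left out, the last holds). Time passes only in rows, so rows that do not move let the fingers close. It gives the time, the measured TCP pose, the force, the opening and the grip force at its end, in the units of the state.
- r.get_state(): the state, without advancing time (a new reading comes with each control period).
- r.snapshot(name): name is "side" or "top" or "wrist"; returns (picture, depth): 400x640x3 uint8, blue, green, red; 400x640 float32, m along the optical axis (not along the pixel's ray), 0 where there is no reading.
- r.get_calibration(name): a dict with "intrinsics" (3x3 intrinsics, pixels), "dist_coeffs" ([k1, k2, p1, p2, k3] as OpenCV has them; the pictures are not rectified), "pose" (4x4, takes a point from camera to world coordinates). Camera axes: x right, y up, looking along -z (the intrinsics and any distortion apply to the point x, -y, -z); pixel columns grow to the right and rows downward; lengths in m; the calibration is good to about 2 mm. A picture is of the moment at which its call begins: read the wrist's pose just before it. get_calibration takes no time and is no camera call; for the wrist camera it gives the pose at the moment of the call.
- r.finish_job(): hands the job in; it is judged then, once.
The state is a dict: "clock": time; "q": joint angles; "qd": joint speeds; "joint_torque": joint torques, N m; "tool_pos": TCP position; "eef_rot": TCP orientation; "contact_force": force on the tool from outside, world axes, zero at the start; "moment": the same for the moment, N m; "opening": opening from 0.0 (shut) to 1.0 (fully open); "finger_force": force on a finger pad.
Only numpy, scipy, OpenCV 4.12 (cv2) and the standard library are available. Lean on these libraries where they do the work, as an engineer would, in place of code of your own. Each camera call takes 0.05 s, during which the arm holds its last target. There are 200 camera calls.

TASK

Use the red-handled push-out tool to push every orange resin block out of the moulding block, from behind through the small hole in the rear of its pocket, and stand the tool back upright on its green mat. Put all the blocks in the grey sample case, lying flat, then lay the white cover over them and press it down past the spring catches until it sits level on the step all round. Leave the petri dish, the bottle and the timer where they are.

Things in the scene. Friction and masses are not known exactly. Their poses are not given: they have to be found in the camera images.
- mould: fixed aluminium moulding block, body 42 (x) x 196 (y) x 42 mm high; origin at bench level under its centre, x to the rear. Pockets at y = 64, 0, -64 mm, 33 mm wide, roofed, open at the front face (x = -21). A 4 mm base plate is their floor and an open apron in front to x = -75. A block sits with its centre at x = -2, underside z = 4; it is clear of the pocket at x = -36 or less.
- hole_a (a point): centre of the round 16 mm knock-out hole on the mould's rear face, pocket at y = +64 mm (mould x = 21, z = 18 mm); the rear wall is 6 mm thick; axes as the mould
- hole_b (a point): the same, middle pocket (y = 0)
- hole_c (a point): the same, pocket at y = -64 mm
- block_a: an orange cast-resin sample block, 30 x 30 x 24 mm high, about 40 g; origin at the centre of its underside, z up. May be absent (None). At the start it sits in one of the mould's pockets, held by a spring; about 6 N along the mould's -x frees it.
- block_b: an orange cast-resin sample block, 30 x 30 x 24 mm high, about 40 g; origin at the centre of its underside, z up. May be absent (None). At the start it sits in one of the mould's pockets, held by a spring; about 6 N along the mould's -x frees it.
- block_c: an orange cast-resin sample block, 30 x 30 x 24 mm high, about 40 g; origin at the centre of its underside, z up. May be absent (None). At the start it sits in one of the mould's pockets, held by a spring; about 6 N along the mould's -x frees it.
- tool: push-out tool, 250 g, standing upright on the mat. Origin at the centre of the underside of its 50 x 50 x 8 mm steel foot; a red 20 x 20 mm square handle rises from the foot along z to 92 mm. A round steel prong 8 mm thick points along the tool's +x at a height of 16 mm, its tip 90 mm from the origin (65 mm beyond the foot).
- mat: fixed green parking mat for the tool, 110 (its x) x 90 (its y) x 3 mm thick; origin at the centre of its underside
- case: fixed grey open case, 184 (x) x 118 (y) x 46 mm high; origin at the centre of its underside. Floor z = 4 mm; clear space 156 x 90 mm up to a step at z = 32, on which the cover rests; above it the rim is 172 x 106 inside. Midway on each long side a rounded spring catch, 52 mm long, juts 5 mm inward at z = 42, in a black housing 60 mm long, 51 high, out to y = +-69.
- cover: white plate, 166 (x) x 100 (y) x 5 mm, 120 g, with a round black knob, 22 mm across, at its centre, 5 to 33 mm above the underside; origin at the centre of the underside. Laid on the case's catches it rests about 48 mm above the case's underside; 10 to 15 N on the knob snaps it down to the step (32 mm). Fits either way round.
- petri_dish: bystander: glass petri dish, 62 mm across, 15 mm high; origin at the centre of the underside
- bottle_buffer: bystander: small clear bottle with a blue cap and a label, 43 mm across, 96 mm high; origin at the centre of the underside
- bench_timer: bystander: cream bench timer, 64 x 64 x 20 mm; origin at the centre of the underside
There are look-alikes about, which are no part of the job. What is shaped like the cover but brown is not meant.

How it is judged:
By the outcome, as a careful person would: the job done as asked, in the order asked, and still so for the second after the job is handed in, with the robot touching nothing.
Of block_a, block_b, block_c only 2 to 3 are there at a start; the rules pass over those that are not, and their reading is None.
At some moment in a run one of cover may be knocked a few centimetres aside while the robot is not near it.
It also fails if it takes over 210 s, if anything falls off the work surface, if the arm or the gripper's body presses on something with over 40 N, if the wrist force passes 120 N, or if a joint passes its speed limit or range.

## Working session

There is one attempt and no reset: what is moved stays moved. The work goes in short steps, Python scripts to look and compute and a tool call to move; the robot and the scene stay as the last step left them, time stands still between calls to the robot, and variables do not carry over. Pictures are saved under pics/ and viewed, at most 17 in all, crops included, and the job is handed in when it is done.

Besides the shell and the picture viewer there is one more tool, called in YAML: its name, and indented under it one key for each argument. step_arm: Moves the arm, as the interface text tells. Its arguments: {"type":"object","properties":{"series":{"type":"array"},"force":{"type":"number"}},"required":["series"]}

```bash
mkdir -p pics
cat > h.py <<'E'
import numpy as np, cv2
from plant import r
def snap(n):
    c=r.get_calibration(n); im,d=r.snapshot(n); return im,d,c
def pts(d,c):
    K=np.array(c["intrinsics"]);D=np.array(c["dist_coeffs"]);T=np.array(c["pose"])
    h,w=d.shape;u,v=np.meshgrid(np.arange(w),np.arange(h))
    n=cv2.undistortPoints(np.stack([u,v],-1).reshape(-1,1,2).astype(float),K,D).reshape(h,w,2)
    P=np.stack([n[...,0]*d,-n[...,1]*d,-d],-1)
    return P@T[:3,:3].T+T[:3,3]
def ray(uv,c,z):
    K=np.array(c["intrinsics"]);D=np.array(c["dist_coeffs"]);T=np.array(c["pose"])
    n=cv2.undistortPoints(np.array(uv,float).reshape(-1,1,2),K,D).reshape(-1,2)
    v=np.c_[n[:,0],-n[:,1],-np.ones(len(n))]@T[:3,:3].T
    return T[:3,3]+v*((z-T[2,3])/v[:,2])[:,None]
E
python3 - <<'E'
from h import *
for n in("side","top"):
    im,d,c=snap(n);cv2.imwrite(f"pics/{n}0.png",im);np.savez(f"/tmp/{n}0.npz",im=im,d=d)
    print(n,np.round(c["pose"],3).tolist(),c["intrinsics"],c["dist_coeffs"],(d==0).mean())
s=r.get_state();print(s)
E
```

```text
side [[0.954, 0.143, -0.262, 0.274], [-0.299, 0.49, -0.819, -0.765], [0.011, 0.86, 0.51, 0.602], [0.0, 0.0, 0.0, 1.0]] [[384.93040732   0.         320.06044186]
 [  0.         384.93040732 200.86972909]
 [  0.           0.           1.        ]] [-0.04433169  0.          0.          0.          0.        ] 0.00388671875
top [[0.009, 0.992, -0.127, 0.327], [-1.0, 0.009, 0.003, 0.088], [0.004, 0.127, 0.992, 1.63], [0.0, 0.0, 0.0, 1.0]] [[480.66919743   0.         322.04447379]
 [  0.         480.66919743 193.70194216]
 [  0.           0.           1.        ]] [-0.11478648  0.          0.          0.          0.        ] 0.0039921875
{'clock': 0.1, 'q': array([-1.17121061,  0.68987731, -0.19450802,  1.56621728,  0.15731014,
        0.90250698, -0.21508771]), 'qd': array([ 0.00138517, -0.00093706, -0.00056597, -0.00193945,  0.00158276,
        0.00042362, -0.00108687]), 'joint_torque': array([-2.74551639e-03, -5.28502572e+01, -1.27166323e+00, -1.53838223e+01,
       -5.26424241e-02,  1.96903806e-03,  4.72669149e-05]), 'tool_pos': array([0.22340233, 0.58311308, 0.23801023]), 'eef_rot': array([ 1.81834181e-01,  9.83328875e-01, -8.05141650e-04, -7.96735133e-05]), 'contact_force': array([-0.74296206, -0.87835373,  1.23725857]), 'moment': array([ 0.00084864, -0.02246173,  0.00012663]), 'finger_force': 0.0, 'opening': 1.0029748990861767}
```

View pics/top0.png

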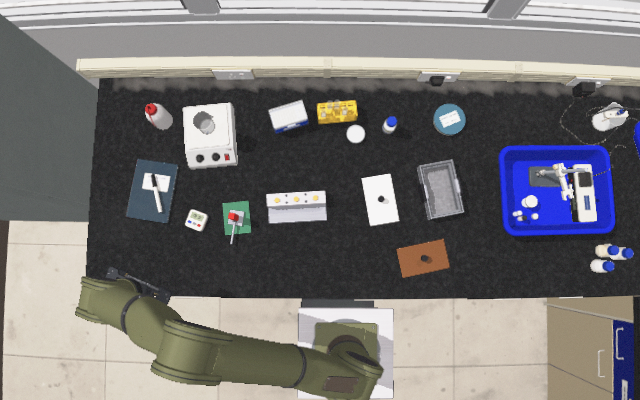

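View pics/side0.png

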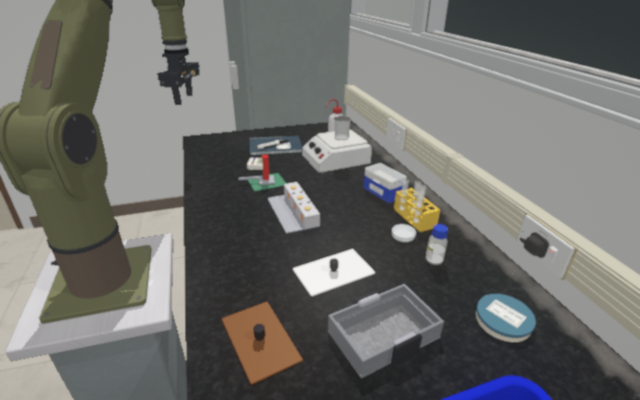

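Top view: tool and mat at about (235,218), mould (296,207) with its open apron towards the robot, cover (380,200), case (441,190), brown decoy (423,258), bottle (390,125), petri dish (355,133), timer (196,220). Next I'll measure them.

Run:
```python
from h import *
f=np.load("/tmp/top0.npz");im,d=f["im"],f["d"];c=r.get_calibration("top")
P=pts(d,c);z=P[...,2]
hsv=cv2.cvtColor(im,cv2.COLOR_BGR2HSV);H,S,V=hsv[...,0],hsv[...,1],hsv[...,2]
def roi(u0,v0,u1,v1):
    m=np.zeros(d.shape,bool);m[v0:v1,u0:u1]=1;return m
def rect(name,m,zz=None):
    m=cv2.morphologyEx(m.astype(np.uint8),cv2.MORPH_CLOSE,np.ones((3,3)))
    cn=max(cv2.findContours(m,0,2)[0],key=cv2.contourArea)
    mm=np.zeros(d.shape,np.uint8);cv2.drawContours(mm,[cn],-1,1,-1);q=P[mm>0]
    zm=np.median(q[:,2]) if zz is None else zz
    w=ray(cn.reshape(-1,2),c,zm)
    R=cv2.minAreaRect((w[:,:2]*1000).astype(np.float32))
    print(name,"zmed",round(float(np.median(q[:,2])),4),"n",len(q),"c,size,ang",np.round(R[0],1),np.round(R[1],1),round(R[2],1))
print("table z",np.median(z[roi(330,160,350,240)]))
rect("cover",roi(350,160,405,235)&(V>150)&(S<60),.005)
rect("mat",roi(210,190,260,250)&(H>60)&(H<85)&(S>80),.003)
rect("mouldtop",roi(255,180,335,230)&(z>.03),.042)
rect("mouldall",roi(255,180,335,230)&(z>.002)&(V>100),.004)
rect("case",roi(410,150,475,225)&(z>.025),.046)
rect("redtop",roi(210,190,260,250)&((H<8)|(H>172))&(S>120))
rect("tool>.06",roi(210,190,260,250)&(z>.06))
rect("prong",roi(210,225,260,250)&(V>110)&(S<60),.016)
rect("foot+prong",roi(210,190,260,250)&(V>110)&(S<60),.008)
rect("redall",roi(210,190,260,250)&((H<8)|(H>172))&(S>120),.092)
for n,u,v in(("timer",196,220),("dish",355,133),("bottle",390,125)):print(n,P[v,u])
for v,u in ((200,296),(215,296),(218,280)):print(P[v,u])
big=cv2.resize(np.hstack([im[170:240,205:345]]),None,fx=5,fy=5,interpolation=2);cv2.imwrite("pics/a.png",big)
```

```text
table z -4.030553500411482e-05
cover zmed 0.0049 n 1443 c,size,ang [ 518.1 -114.1] [166.2 101.9] 10.0
mat zmed 0.0049 n 846 c,size,ang [450.7 374.5] [110.5  90.3] 6.2
mouldtop zmed 0.0423 n 759 c,size,ang [513.3 169.9] [ 50.2 194.5] 2.6
mouldall zmed 0.0091 n 1743 c,size,ang [489.7 171.4] [103.2 203.1] 3.9
case zmed 0.0106 n 2075 c,size,ang [ 551.  -314.3] [185.2 143.5] 11.3
redtop zmed 0.0917 n 65 c,size,ang [448.5 369.7] [33.1 21. ] 76.7
tool>.06 zmed 0.0933 n 57 c,size,ang [450.5 376. ] [34.3 20.3] 74.9
prong zmed 0.021 n 51 c,size,ang [399.8 381.2] [26.4 72.2] 60.7
foot+prong zmed 0.0122 n 196 c,size,ang [419.6 379.7] [ 50.6 113.5] 82.1
redall zmed 0.0917 n 65 c,size,ang [448.5 369.7] [33.1 21. ] 76.7
timer [0.4391172  0.50675398 0.02637908]
dish [ 0.74716848 -0.02889392  0.01038116]
bottle [ 0.75279369 -0.13790593  0.09876847]
[0.5075508  0.16959684 0.04841855]
[ 0.46197162  0.17144863 -0.00283365]
[0.4507048  0.22527589 0.00364865]
```

View pics/a.png

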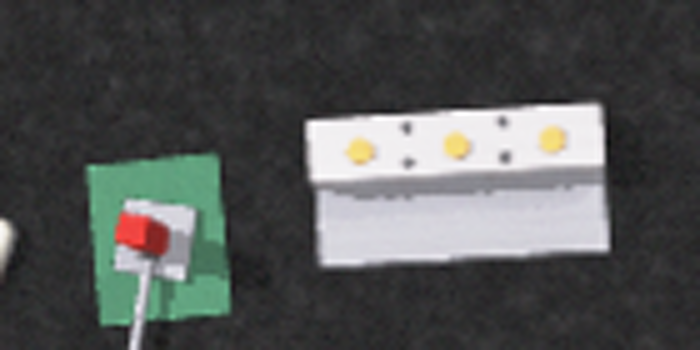

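step_arm:
  series:
    - [25,-24,0,0,0,-0.15,0]
    - [25,-24,0,0,0,-0.15,0]
    - [25,-24,0,0,0,-0.15,0]
    - [25,-24,0,0,0,-0.15,0]
    - [25,-24,0,0,0,-0.15,0]
    - [25,-24,0,0,0,-0.15,0]
    - [25,-24,0,0,0,-0.15,0]
    - [25,-24,0,0,0,-0.15,0]
    - [25,-24,0,0,0,-0.15,0]
    - [0,0,0,0,0,0,0]
    - [0,0,0,0,0,0,0]

```text
clock: 1.2
tool_pos: [0.4486, 0.3671, 0.2384]
eef_rot: [0.757, 0.654, -0.0, -0.0]
contact_force: [-1.0, -0.0, -1.1]
opening: 0.995
finger_force: 0.0
```

Run:
```python
from h import *
im,d,c=snap("wrist");cv2.imwrite("pics/w1.png",im);np.savez("/tmp/w1.npz",im=im,d=d,p=c["pose"])
print(np.round(c["pose"],3).tolist(),c["intrinsics"],c["dist_coeffs"]);s=r.get_state();print(s["tool_pos"],s["eef_rot"],s["contact_force"])
```

```text
[[0.989, 0.138, 0.044, 0.459], [-0.145, 0.944, 0.296, 0.445], [-0.001, -0.299, 0.954, 0.384], [0.0, 0.0, 0.0, 1.0]] [[303.18037399   0.         322.79048315]
 [  0.         303.18037399 202.61944705]
 [  0.           0.           1.        ]] [-0.03683628  0.          0.          0.          0.        ]
[0.44758909 0.36834303 0.23835496] [ 7.55804998e-01  6.54796410e-01 -4.42092835e-04 -5.19307979e-04] [-0.11027457 -0.19958746 -0.33315337]
```

View pics/w1.png

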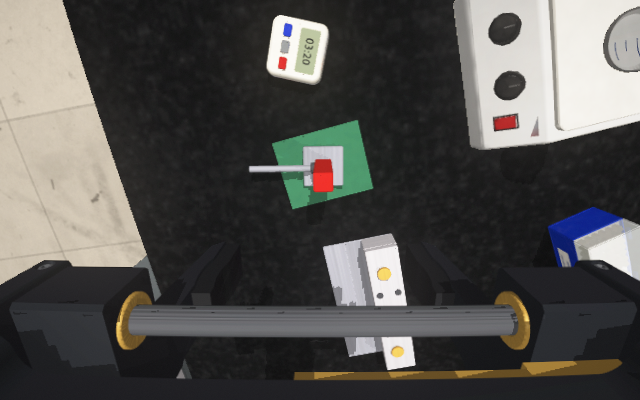

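Wrist view: the tool is at (322,170) with its prong tip at (250,169), aligned with the image. The timer is at (298,48), and part of the mould is at (370,300).

Run:
```python
from h import *
f=np.load("/tmp/w1.npz");im,d=f["im"],f["d"];c=dict(r.get_calibration("wrist"));c["pose"]=f["p"]
P=pts(d,c);hsv=cv2.cvtColor(im,cv2.COLOR_BGR2HSV);H,S,V=[hsv[...,i].astype(int) for i in range(3)]
m0=np.zeros(d.shape,bool);m0[115:215,240:380]=1
def rect(n,m,z):
    m=cv2.morphologyEx((m&m0).astype(np.uint8),cv2.MORPH_CLOSE,np.ones((3,3)))
    cn=max(cv2.findContours(m,0,2)[0],key=cv2.contourArea)
    R=cv2.minAreaRect((ray(cn.reshape(-1,2),c,z)[:,:2]*1000).astype(np.float32))
    print(n,[np.round(x,1) for x in R])
red=((H<8)|(H>172))&(S>120)
rect("top",red&(P[...,2]>.09),.095)
rect("redtop bright",red&(V>230),.095)
grey=(S<50)&(V>90)
rect("foot",(grey|red)&(np.arange(640)[None]>300),.011)
mp=grey&m0&(np.arange(640)[None]<285)
v,u=np.nonzero(mp);w=ray(np.c_[u,v],c,.021)[:,:2]*1000
print("prong line",cv2.fitLine(w.astype(np.float32),2,0,.01,.01).ravel(),"minx",w[:,0].min(),np.median(P[mp][:,2]),"maxx",w[:,0].max())
rect("mat",((H>60)&(H<85)&(S>80))|grey|red&(np.arange(640)[None]>272),.003)
print(np.unique(V[red&m0],return_counts=True))
```

```text
top [array([448.4, 376.8]), array([20.1, 18.7]), np.float64(81.7)]
redtop bright [array([448.3, 376.3]), array([17.1, 16.7]), np.float64(81.7)]
foot [array([446.5, 372.6]), array([56.9, 51.5]), np.float64(81.7)]
prong line [ 9.9178761e-01 -1.2789577e-01  3.8134198e+02  3.8493283e+02] minx 358.88502989442446 0.02210752572663449 maxx 402.51874099033455
mat [array([430.1, 372.1]), array([148.8,  90.9]), np.float64(6.8)]
(array([116, 120, 122, 129, 136, 137, 140, 142, 149, 151, 154, 158, 160,
       162, 163, 167, 169, 171, 173, 176, 177, 178, 179, 180, 181, 182,
       183, 184, 185, 192, 194, 195, 196, 197, 198, 199, 200, 201, 202,
       204, 205, 206, 207, 208, 209, 210, 211, 212, 213, 215, 216, 217,
       218, 219, 221, 227, 228, 229, 230, 231, 233, 234, 235, 236, 237,
       238, 239, 240, 241, 242, 243]), array([  1,   1,   1,   1,   1,   1,   1,   1,   1,   2,   1,   1,   2,
         1,   1,   1,   1,   2,   1,   4,   9,   7,   6,  91,  85,  10,
         1,   1,   2,   1,   1,   1,   2,   2,   4,   1,   2,   3,   1,
         2,   1,   1,   2,   3,   4,   2,   2,   1,   2,   1,   2,   1,
         1,   1,   2,   5,   6,   6,   2,   1,   1,   2,   5,   3,  15,
         2,  20,  10,  73, 138,  49]))
```

step_arm:
  series:
    - [1,8,-40,0,0,0,0]
    - [0,0,-40,0,0,0,0]
    - [0,0,-40,0,0,0,0]
    - [0,0,-40,0,0,0,0]
    - [0,0,-24,0,0,0,0]
    - [0,0,-12,0,0,0,0]
    - [0,0,0,0,0,0,0]
    - [0,0,0,0,0,0,1]
    - [0,0,0,0,0,0,1]
    - [0,0,0,0,0,0,1]
    - [0,0,0,0,0,0,1]
    - [0,0,0,0,0,0,1]
    - [0,0,0,0,0,0,1]
    - [0,0,0,0,0,0,1]
  force: 50

```text
clock: 2.65
tool_pos: [0.4495, 0.3757, 0.0428]
eef_rot: [0.756, 0.654, 0.0, -0.0]
contact_force: [-0.6, 0.3, 0.3]
opening: 0.389
finger_force: 0.0
```

step_arm:
  series:
    - [0,0,0,0,0,0,1]
    - [0,0,0,0,0,0,1]
    - [0,0,0,0,0,0,1]
    - [0,0,0,0,0,0,1]
    - [0,0,0,0,0,0,1]

```text
clock: 3.15
tool_pos: [0.4496, 0.3756, 0.0427]
eef_rot: [0.756, 0.654, 0.0, 0.0]
contact_force: [0.6, 0.4, -1.2]
opening: 0.223
finger_force: 49.9
```

step_arm:
  series:
    - [0,0,30,0,0,0,1]
    - [0,0,45,0,0,0,1]
    - [0,0,45,0,0,0,1]
    - [34,-30,0,0,0,0.03,1]
    - [34,-30,0,0,0,0.03,1]
    - [34,-30,0,0,0,0.03,1]
    - [34,-30,0,0,0,0.03,1]
    - [34,-30,0,0,0,0.03,1]
    - [0,-30,0,0,0,0.03,1]
    - [0,-30,0,0,0,0,1]
    - [0,0,0,0,0,0,1]
    - [0,0,0,0,0,0,1]

```text
clock: 4.35
tool_pos: [0.6191, 0.1648, 0.1623]
eef_rot: [0.695, 0.719, -0.001, -0.0]
contact_force: [-0.4, 1.2, -3.4]
opening: 0.226
finger_force: 49.9
```

Run:
```python
from h import *
im,d,c=snap("wrist");cv2.imwrite("pics/w2.png",im);np.savez("/tmp/w2.npz",im=im,d=d,p=c["pose"])
s=r.get_state();print(s["tool_pos"],s["eef_rot"],s["contact_force"],s["finger_force"])
```

```text
[0.61899399 0.16668769 0.16241479] [ 6.94441582e-01  7.19548738e-01  5.08778309e-05 -7.06476671e-04] [-0.08357335  1.18604943 -2.10123319] 49.93180853314698
```

View pics/w2.png

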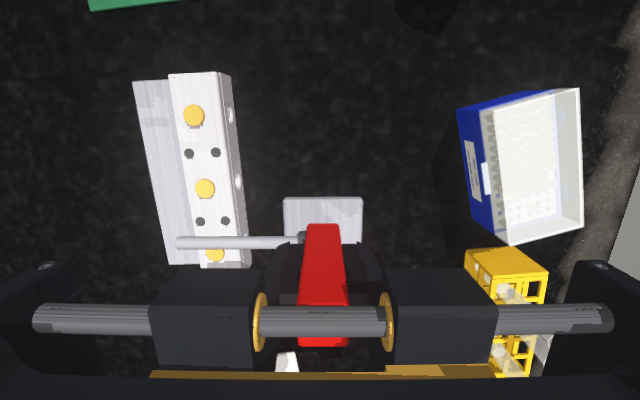

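Wrist view: the mould's top runs from (168,75) to (245,266). Knock-out holes show on its rear face near (230,115) and (238,182), and the prong tip of the held tool is at (178,242).

```bash
cat > m.py <<'E'
from h import *
f=np.load("/tmp/w2.npz");im,d=f["im"],f["d"];c=dict(r.get_calibration("wrist"));c["pose"]=f["p"]
P=pts(d,c);hsv=cv2.cvtColor(im,cv2.COLOR_BGR2HSV);H,S,V=[hsv[...,i].astype(int) for i in range(3)]
top=(abs(P[...,2]-.042)<.004);top[:,:140]=0;top[:,260:]=0;top[:60]=0;top[228:]=0
q=P[top][:,:2]*1000
print("topz",np.median(P[top][:,2]),len(q))
# edges: per image row extremes of top mask -> lines at z=.042
rows=range(85,225,2);L=[];R=[]
for v in rows:
    u=np.nonzero(top[v])[0];L.append([u.min(),v]);R.append([u.max(),v])
for n,e in(("front",L),("rear",R)):
    w=(ray(e,c,.042)[:,:2]*1000).astype(np.float32);l=cv2.fitLine(w,cv2.DIST_HUBER,0,.01,.01).ravel()
    if l[1]<0:l[:2]*=-1
    print(n,"yawdeg",np.degrees(np.arctan2(-l[0],l[1])),"x at y=170:",l[2]+(170-l[3])*l[0]/l[1])
u=np.arange(180,215);T=[[x,np.nonzero(top[:,x])[0].min()] for x in u]
w=ray(T,c,.042)*1000;print("+y end",np.round(w[[0,15,-1],:2],1))
y=((H>18)&(H<32)&(S>110));y[:,:150]=0;y[:,250:]=0;y[228:]=0
n,_,st,ce=cv2.connectedComponentsWithStats(y.astype(np.uint8))
for i in range(1,n):
    if st[i,4]>60:print("dot",np.round(ce[i]),np.round(ray(ce[i],c,.042)[0]*1000,1),P[int(ce[i][1]),int(ce[i][0]),2])
g=np.zeros(d.shape,bool);g[225:260,170:300]=1
pm=g&(P[...,2]>.1);vv,uu=np.nonzero(pm)
print("prong z",np.median(P[pm][:,2]))
w=ray(np.c_[uu,vv],c,.138)[:,:2]*1000;w2=w[w[:,0]<np.percentile(w[:,0],70)]
print("prong line",cv2.fitLine(w2.astype(np.float32),2,0,.01,.01).ravel(),"tipx",w[:,0].min(), uu.min())
E
python3 m.py
```

```text
topz 0.04197449870770645 7110
front yawdeg 3.8284347 x at y=170: 492.894
rear yawdeg 4.342837 x at y=170: 535.03235
+y end [[496.8 267.6]
 [509.3 267.8]
 [525.2 268.9]]
dot [193. 115.] [505.1 234.4  42. ] 0.04499959395586589
dot [204. 188.] [509.7 169.8  42. ] 0.046240117262853375
prong z 0.14194926738323527
prong line [9.9994814e-01 1.0181758e-02 5.6086774e+02 1.6160843e+02] tipx 525.0246517822634 172
```

step_arm:
  series:
    - [5,30,0,0,0,0.02,1]
    - [5,30,0,0,0,0.017,1]
    - [3,16,0,0,0,0,1]
    - [0,0,-40,0,0,0,1]
    - [0,0,-40,0,0,0,1]
    - [0,0,-25,0,0,0,1]
    - [0,0,-12,0,0,0,1]
    - [0,0,0,0,0,0,1]
    - [0,0,0,0,0,0,1]

```text
clock: 5.3
tool_pos: [0.6334, 0.2423, 0.0469]
eef_rot: [0.681, 0.732, 0.001, 0.0]
contact_force: [0.6, -0.2, -1.5]
opening: 0.224
finger_force: 49.9
```

Run:
```python
from h import *
im,d,c=snap("wrist");cv2.imwrite("pics/w3.png",im);np.savez("/tmp/w3.npz",im=im,d=d,p=c["pose"])
s=r.get_state();print(s["tool_pos"],s["eef_rot"],s["contact_force"],s["finger_force"])
```

```text
[0.63387397 0.24235166 0.04747201] [6.81167633e-01 7.32125610e-01 1.49367926e-03 7.18479669e-04] [ 0.12172783  0.18285099 -2.88519095] 49.931871984153986
```

View pics/w3.png

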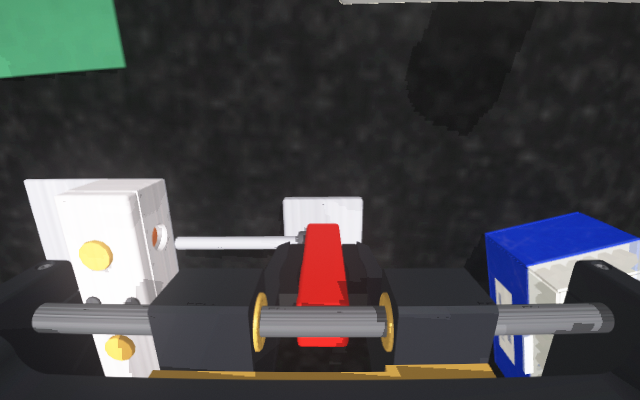

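Wrist view: the prong tip is at about (177,243), with hole_a just ahead at about (160,237). Orange shows inside it, so block_a is there.

Run:
```python
from h import *
f=np.load("/tmp/w3.npz");im,d=f["im"],f["d"];c=dict(r.get_calibration("wrist"));c["pose"]=f["p"]
T=c["pose"]
cv2.imwrite("pics/w3c.png",cv2.resize(im[170:280,100:300],None,fx=4,fy=4,interpolation=2))
# ray of pixel onto mould rear plane
xh=np.array([.9974,.0715,0]);p0=np.array([.514,.170,0])+.021*xh
for uv in((160,237),(155,237),(160,225),(160,250)):
    a=ray(uv,c,0)[0];o=T[:3,3];v=a-o;t=((p0-o)@xh)/(v@xh);w=o+v*t
    print(uv,np.round(w*1000,1),"mould y",round((w-p0)@np.array([-.0715,.9974,0])*1000,1))
for uv in((178,237),(178,243),(178,249),(270,236),(270,242),(270,248)):print(uv,np.round(ray(uv,c,.022)[0]*1000,1))
print("u->z",pts(d,c)[[240,242],[200,260]])
```

```text
(160, 237) [530.3 236.3  19.3] mould y 65.0
(155, 237) [530.1 238.6  24.6] mould y 67.3
(160, 225) [529.8 243.5  17. ] mould y 72.2
(160, 250) [530.9 228.6  21.8] mould y 57.2
(178, 237) [543.1 238.5  22. ]
(178, 243) [542.8 234.4  22. ]
(178, 249) [542.5 230.2  22. ]
(270, 236) [599.9 243.4  22. ]
(270, 242) [600.  239.4  22. ]
(270, 248) [600.1 235.3  22. ]
u->z [[0.55840218 0.23949951 0.02615302]
 [0.59464386 0.24090025 0.02616908]]
```

View pics/w3c.png

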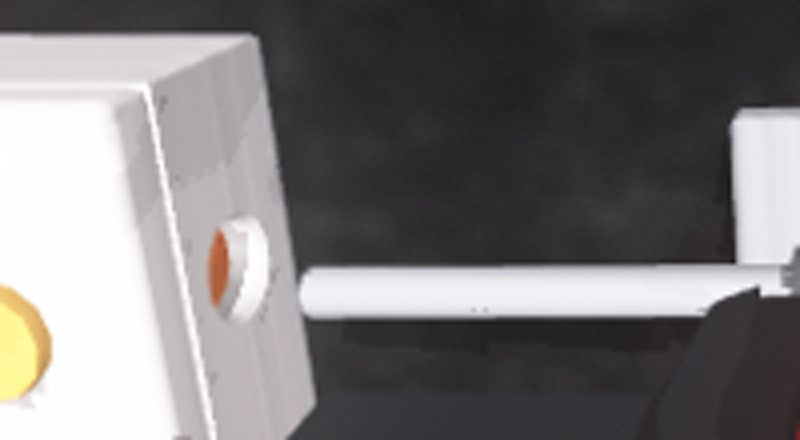

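step_arm:
  series:
    - [0,2.3,-4.5,0,0,0,1]
    - [0,0,0,0,0,0,1]
    - [-6,-0.4,0,0,0,0,1]
    - [-6,-0.4,0,0,0,0,1]
    - [-6,-0.4,0,0,0,0,1]
    - [-4,-0.3,0,0,0,0,1]
    - [0,0,0,0,0,0,1]

```text
clock: 6.05
tool_pos: [0.6117, 0.2426, 0.0419]
eef_rot: [0.681, 0.732, 0.001, 0.001]
contact_force: [2.8, 0.4, -2.1]
opening: 0.223
finger_force: 49.9
```

step_arm:
  series:
    - [-5,-0.4,0,0,0,0,1]
    - [-5,-0.3,0,0,0,0,1]
    - [-5,-0.4,0,0,0,0,1]
    - [-5,-0.3,0,0,0,0,1]
    - [-5,-0.4,0,0,0,0,1]
    - [-5,-0.4,0,0,0,0,1]
    - [-5,-0.4,0,0,0,0,1]
    - [-1,0,0,0,0,0,1]
    - [0,0,0,0,0,0,1]

```text
clock: 6.95
tool_pos: [0.5737, 0.2399, 0.041]
eef_rot: [0.681, 0.732, -0.001, -0.0]
contact_force: [0.2, -0.1, -1.8]
opening: 0.218
finger_force: 49.9
```

step_arm:
  series:
    - [15,1.1,0,0,0,0,1]
    - [20,1.4,0,0,0,0,1]
    - [20,1.4,0,0,0,0,1]
    - [5,0.4,0,0,0,0,1]
    - [0,0,0,0,0,0,1]

```text
clock: 7.45
tool_pos: [0.6346, 0.2439, 0.041]
eef_rot: [0.681, 0.732, -0.0, 0.0]
contact_force: [-0.8, 0.2, -1.9]
opening: 0.223
finger_force: 49.9
```

Run:
```python
from h import *
f=np.load("/tmp/top0.npz");P=pts(f["d"],r.get_calibration("top"))
for y0,y1 in((.04,.1),(.1,.16),(.16,.22),(.22,.3),(.3,.36)):
    m=(P[...,1]>y0)&(P[...,1]<y1)&(P[...,0]>.6)&(P[...,0]<.85)&(P[...,2]>.015)
    print(y0, [(round(x,2),round(float(P[m&(P[...,0]>x)&(P[...,0]<x+.02)][:,2].max(initial=0)),3)) for x in np.arange(.64,.84,.02)])
im,d,c=snap("side");cv2.imwrite("pics/s1.png",cv2.resize(im[150:300,220:400],None,fx=4,fy=4,interpolation=2))
s=r.get_state();print(s["tool_pos"])
```

```text
0.04 [(np.float64(0.64), 0.0), (np.float64(0.66), 0.0), (np.float64(0.68), 0.0), (np.float64(0.7), 0.0), (np.float64(0.72), 0.0), (np.float64(0.74), 0.0), (np.float64(0.76), 0.0), (np.float64(0.78), 0.112), (np.float64(0.8), 0.108), (np.float64(0.82), 0.113)]
0.1 [(np.float64(0.64), 0.0), (np.float64(0.66), 0.0), (np.float64(0.68), 0.0), (np.float64(0.7), 0.0), (np.float64(0.72), 0.0), (np.float64(0.74), 0.0), (np.float64(0.76), 0.081), (np.float64(0.78), 0.08), (np.float64(0.8), 0.078), (np.float64(0.82), 0.075)]
0.16 [(np.float64(0.64), 0.0), (np.float64(0.66), 0.0), (np.float64(0.68), 0.0), (np.float64(0.7), 0.0), (np.float64(0.72), 0.0), (np.float64(0.74), 0.074), (np.float64(0.76), 0.081), (np.float64(0.78), 0.082), (np.float64(0.8), 0.08), (np.float64(0.82), 0.081)]
0.22 [(np.float64(0.64), 0.0), (np.float64(0.66), 0.0), (np.float64(0.68), 0.0), (np.float64(0.7), 0.0), (np.float64(0.72), 0.0), (np.float64(0.74), 0.079), (np.float64(0.76), 0.08), (np.float64(0.78), 0.084), (np.float64(0.8), 0.08), (np.float64(0.82), 0.077)]
0.3 [(np.float64(0.64), 0.0), (np.float64(0.66), 0.0), (np.float64(0.68), 0.0), (np.float64(0.7), 0.0), (np.float64(0.72), 0.0), (np.float64(0.74), 0.0), (np.float64(0.76), 0.0), (np.float64(0.78), 0.0), (np.float64(0.8), 0.0), (np.float64(0.82), 0.0)]
[0.63348313 0.24397875 0.04079941]
```

View pics/s1.png

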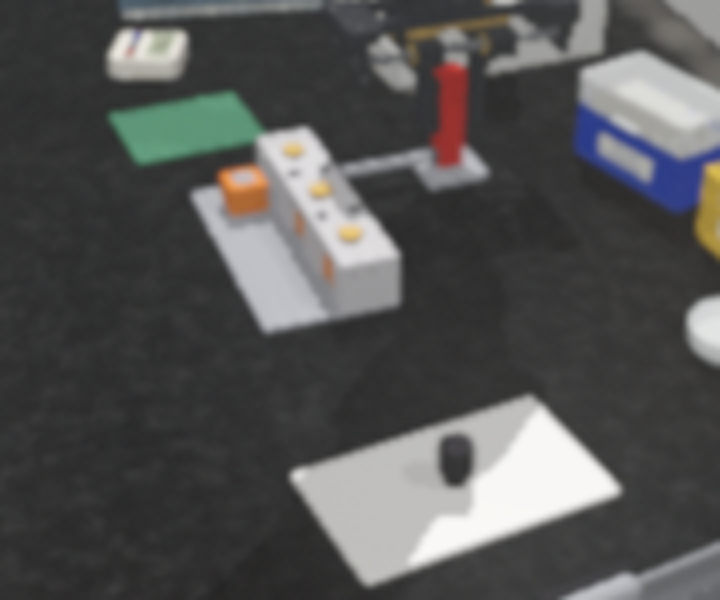

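Block_a is out on the apron at (243,190) in the crop. Orange also shows in the other two pockets, so there are three blocks. Next, hole_b.

step_arm:
  series:
    - [1.6,-22,0.7,0,0,0,1]
    - [1.5,-22,0,0,0,0,1]
    - [1.5,-19.8,0,0,0,0,1]
    - [0,0,0,0,0,0,1]
    - [0,0,0,0,0,0,1]
    - [-6,-0.4,0,0,0,0,1]
    - [-6,-0.4,0,0,0,0,1]
    - [-6,-0.4,0,0,0,0,1]
    - [-4,-0.3,0,0,0,0,1]
    - [0,0,0,0,0,0,1]

```text
clock: 8.5
tool_pos: [0.6167, 0.1793, 0.0421]
eef_rot: [0.681, 0.732, 0.0, -0.0]
contact_force: [0.5, 0.4, -3.0]
opening: 0.224
finger_force: 49.9
```

step_arm:
  series:
    - [-5,-0.4,0,0,0,0,1]
    - [-5,-0.3,0,0,0,0,1]
    - [-5,-0.4,0,0,0,0,1]
    - [-5,-0.3,0,0,0,0,1]
    - [-5,-0.4,0,0,0,0,1]
    - [-5,-0.4,0,0,0,0,1]
    - [-5,-0.4,0,0,0,0,1]
    - [-3,-0.2,0,0,0,0,1]
    - [0,0,0,0,0,0,1]

```text
clock: 9.4
tool_pos: [0.5779, 0.176, 0.0417]
eef_rot: [0.681, 0.732, -0.001, -0.001]
contact_force: [0.0, 0.1, -2.2]
opening: 0.225
finger_force: 49.9
```

step_arm:
  series:
    - [15,1.1,0,0,0,0,1]
    - [20,1.4,0,0,0,0,1]
    - [20,1.4,0,0,0,0,1]
    - [5,0.4,0,0,0,0,1]
    - [1.6,-22,0,0,0,0,1]
    - [1.5,-22,0,0,0,0,1]
    - [1.5,-19.8,0,0,0,0,1]
    - [0,0,0,0,0,0,1]
    - [0,0,0,0,0,0,1]
    - [-6,-0.4,0,0,0,0,1]
    - [-6,-0.4,0,0,0,0,1]
    - [-6,-0.4,0,0,0,0,1]
    - [-4,-0.3,0,0,0,0,1]
    - [0,0,0,0,0,0,1]

```text
clock: 10.8
tool_pos: [0.6213, 0.1154, 0.0421]
eef_rot: [0.681, 0.732, 0.0, -0.0]
contact_force: [0.1, -0.2, -2.0]
opening: 0.225
finger_force: 49.9
```

step_arm:
  series:
    - [-5,-0.4,0,0,0,0,1]
    - [-5,-0.3,0,0,0,0,1]
    - [-5,-0.4,0,0,0,0,1]
    - [-5,-0.3,0,0,0,0,1]
    - [-5,-0.4,0,0,0,0,1]
    - [-5,-0.4,0,0,0,0,1]
    - [-5,-0.4,0,0,0,0,1]
    - [-3,-0.2,0,0,0,0,1]
    - [0,0,0,0,0,0,1]

```text
clock: 11.7
tool_pos: [0.5825, 0.1121, 0.0417]
eef_rot: [0.681, 0.732, -0.001, -0.001]
contact_force: [0.5, 0.6, -2.1]
opening: 0.224
finger_force: 49.9
```

step_arm:
  series:
    - [15,1.1,0,0,0,0,1]
    - [20,1.4,0,0,0,0,1]
    - [20,1.4,0,0,0,0,1]
    - [5,0.4,0,0,0,0,1]
    - [0,0,0,0,0,0,1]

```text
clock: 12.2
tool_pos: [0.6437, 0.1164, 0.0416]
eef_rot: [0.681, 0.732, -0.0, -0.0]
contact_force: [-0.8, 0.4, -1.8]
opening: 0.222
finger_force: 49.9
```

```bash
cat > b.py <<'E'
from h import *
def blocks(name="top"):
    im,d,c=snap(name);hsv=cv2.cvtColor(im,cv2.COLOR_BGR2HSV);H,S,V=[hsv[...,i].astype(int) for i in range(3)]
    P=pts(d,c)
    m=((H>4)&(H<17)&(S>140)&(V>120)).astype(np.uint8)
    if name=="top": m=m*(abs(P[...,2]-.02)<.025)*(P[...,1]>-.02)
    o=[]
    for cn in cv2.findContours(m.astype(np.uint8),0,2)[0]:
        if cv2.contourArea(cn)<(20 if name=="top" else 150):continue
        mm=np.zeros(d.shape,np.uint8);cv2.drawContours(mm,[cn],-1,1,-1)
        z=P[mm>0][:,2];R=cv2.minAreaRect((ray(cn.reshape(-1,2),c,.028)[:,:2]*1000).astype(np.float32))
        o.append((np.round(R[0],1),np.round(R[1],1),round(R[2],1),round(float(np.percentile(z,70)),3)));print(o[-1],np.round(cn.reshape(-1,2).mean(0)))
    return im,d,c,m
if __name__=="__main__":
    im,*_=blocks();s=r.get_state();print(s["tool_pos"],s["clock"])
    im,d,c=snap("side");cv2.imwrite("pics/s2.png",cv2.resize(im[150:300,220:400],None,fx=4,fy=4,interpolation=2))
E
python3 b.py
```

```text
(array([468.9, 230.3]), array([27.1, 26.8]), 1.1, 0.03) [278. 212.]
[0.64258332 0.11640923 0.04151403] 12.25
```

View pics/s2.png

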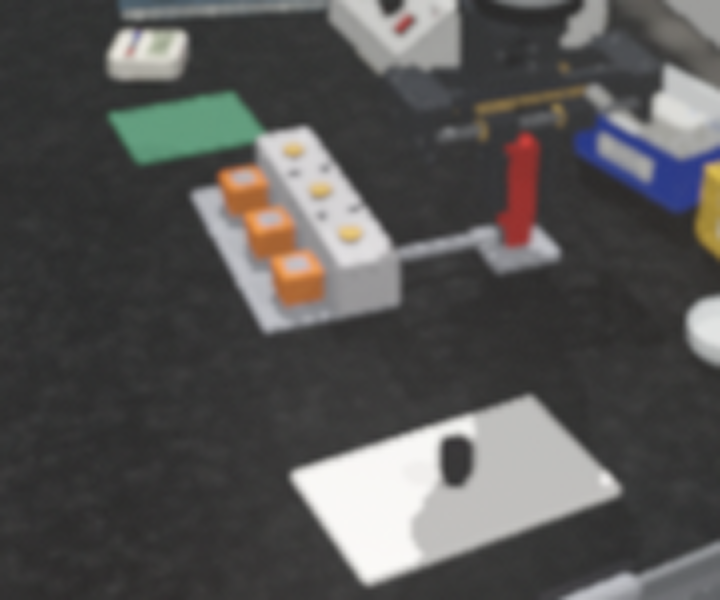

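All three blocks stand on the apron. I'll return the tool to the mat now.

step_arm:
  series:
    - [0,0,40,0,0,0,1]
    - [0,0,45,0,0,0,1]
    - [0,0,35,0,0,0,1]
    - [-27.6,37,0,0,0,-0.031,1]
    - [-27.6,37,0,0,0,-0.031,1]
    - [-27.6,37,0,0,0,-0.031,1]
    - [-27.6,37,0,0,0,-0.031,1]
    - [-27.6,37,0,0,0,-0.031,1]
    - [-27.6,37,0,0,0,-0.031,1]
    - [-27.6,37,0,0,0,-0.031,1]
    - [0,0,0,0,0,0,1]
    - [0,0,-40,0,0,0,1]
    - [0,0,-40,0,0,0,1]
    - [0,0,-27,0,0,0,1]
    - [0,0,-8,0,0,0,1]
    - [0,0,0,0,0,0,1]

```text
clock: 13.9
tool_pos: [0.4495, 0.3746, 0.0462]
eef_rot: [0.756, 0.654, -0.001, -0.0]
contact_force: [0.1, 0.0, -2.1]
opening: 0.225
finger_force: 49.9
```

Lower gently until contact, release, and rise.

step_arm:
  series:
    - [0,0,-2,0,0,0,1]
    - [0,0,-1,0,0,0,1]
    - [0,0,-1,0,0,0,1]
    - [0,0,0,0,0,0,1]

```text
clock: 14.3
tool_pos: [0.4509, 0.3759, 0.0437]
eef_rot: [0.756, 0.654, 0.001, 0.0]
contact_force: [-0.1, -0.9, -2.2]
opening: 0.221
finger_force: 49.9
```

step_arm:
  series:
    - [0,0,-1,0,0,0,1]
    - [0,0,-0.5,0,0,0,1]
    - [0,0,0,0,0,0,1]

```text
clock: 14.6
tool_pos: [0.4509, 0.3759, 0.0426]
eef_rot: [0.756, 0.654, 0.001, -0.0]
contact_force: [-0.5, -1.3, 6.4]
opening: 0.223
finger_force: 49.9
```

step_arm:
  series:
    - [0,0,0,0,0,0,0]
    - [0,0,0,0,0,0,0]
    - [0,0,0,0,0,0,0]
    - [0,0,0,0,0,0,0]
    - [0,0,0,0,0,0,0]
    - [0,0,0,0,0,0,0]
    - [0,0,0,0,0,0,0]
    - [0,0,15,0,0,0,0]
    - [0,0,40,0,0,0,0]
    - [0,0,50,0,0,0,0]
    - [0,0,50,0,0,0,0]
    - [0,0,43,0,0,0,0]

```text
clock: 15.8
tool_pos: [0.4508, 0.3755, 0.2433]
eef_rot: [0.757, 0.654, 0.001, -0.0]
contact_force: [0.2, 1.5, 0.6]
opening: 1.002
finger_force: 0.0
```

step_arm:
  series:
    - [2,-23,0,0,0,-0.15,0]
    - [2,-23,0,0,0,-0.15,0]
    - [2,-23,0,0,0,-0.15,0]
    - [2,-23,0,0,0,-0.15,0]
    - [2,-23,0,0,0,-0.15,0]
    - [2,-23,0,0,0,-0.15,0]
    - [2,-23,0,0,0,-0.15,0]
    - [2,-23,0,0,0,-0.15,0]
    - [2,-22,0,0,0,-0.15,0]
    - [2,0,0,0,0,0,0]
    - [0,0,0,0,0,0,0]

```text
clock: 16.9
tool_pos: [0.4708, 0.1701, 0.2401]
eef_rot: [0.999, 0.039, 0.0, -0.001]
contact_force: [0.3, 0.4, -0.7]
opening: 1.0
finger_force: 0.0
```

Run:
```python
from b import *
im,d,c,m=blocks("wrist");cv2.imwrite("pics/w4.png",im);np.savez("/tmp/w4.npz",im=im,d=d,p=c["pose"])
s=r.get_state();print(s["tool_pos"],s["eef_rot"],s["q"])
```

```text
(array([477.5, 105.1]), array([31.8, 32. ]), 4.5, 0.028) [379. 173.]
(array([473.2, 167.1]), array([30.5, 27.9]), 4.5, 0.028) [329. 170.]
(array([468.3, 230. ]), array([30.6, 31.4]), 4.5, 0.028) [274. 175.]
[0.47062599 0.1708958  0.23990427] [ 9.99210139e-01  3.97302338e-02  2.61864070e-04 -7.34101062e-04] [-0.76702777  0.58061908  0.529997    1.95557444 -0.43690503  0.71848557
 -1.46500476]
```

View pics/w4.png

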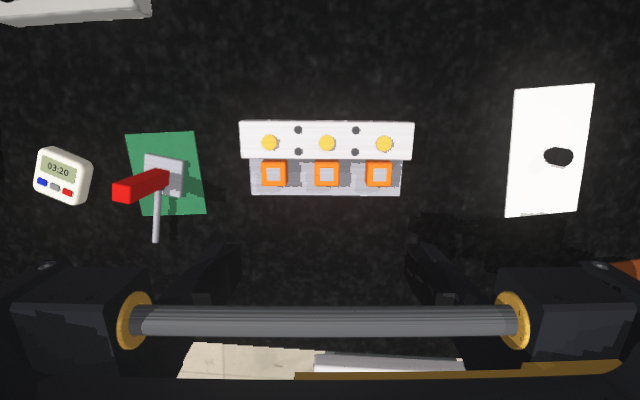

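step_arm:
  series:
    - [3.5,-33,0,0,0,0,0.45]
    - [3.5,-32.5,0,0,0,0,0.45]
    - [0,0,-45,0,0,0,0.45]
    - [0,0,-45,0,0,0,0.45]
    - [0,0,-45,0,0,0,0.45]
    - [0,0,-40,0,0,0,0.45]
    - [0,0,0,0,0,0,0.45]
    - [0,0,0,0,0,0,0.45]
  force: 20

```text
clock: 17.75
tool_pos: [0.4776, 0.105, 0.0648]
eef_rot: [0.999, 0.039, -0.0, -0.001]
contact_force: [0.7, -0.7, 0.6]
opening: 0.551
finger_force: 0.0
```

step_arm:
  series:
    - [0,0,-35,0,0,0,0.45]
    - [0,0,-18,0,0,0,0.45]
    - [0,0,-5,0,0,0,0.45]
    - [0,0,0,0,0,0,0.45]
    - [0,0,0,0,0,0,0.8]
    - [0,0,0,0,0,0,0.8]
    - [0,0,0,0,0,0,0.8]
    - [0,0,0,0,0,0,0.8]
    - [0,0,0,0,0,0,0.8]

```text
clock: 18.65
tool_pos: [0.4783, 0.1043, 0.0075]
eef_rot: [0.999, 0.038, 0.001, -0.0]
contact_force: [-0.2, -0.1, 7.8]
opening: 0.334
finger_force: 20.0
```

step_arm:
  series:
    - [0,0,20,0,0,0,0.8]
    - [0,0,45,0,0,0,0.8]
    - [0,0,50,0,0,0,0.8]
    - [0,0,50,0,0,0,0.8]
    - [0,0,50,0,0,0,0.8]
    - [7,-42,4,0,0,0.01,0.8]
    - [7,-42,4,0,0,0.01,0.8]
    - [7,-42,4,0,0,0.01,0.8]
    - [7,-42,4,0,0,0.01,0.8]
    - [7,-42,4,0,0,0.01,0.8]
    - [7,-42,4,0,0,0.01,0.8]
    - [7,-42,4,0,0,0.01,0.8]
    - [7,-42,4,0,0,0.01,0.8]
    - [7,-42,4,0,0,0.01,0.8]
    - [7,-42,4,0,0,0.01,0.8]
    - [0,0,0,0,0,0,0.8]
    - [0,0,0,0,0,0,0.8]

```text
clock: 20.35
tool_pos: [0.5467, -0.3166, 0.2613]
eef_rot: [0.996, 0.087, -0.0, -0.0]
contact_force: [0.4, 1.0, -0.8]
opening: 0.343
finger_force: 20.0
```

Run:
```python
from h import *
im,d,c=snap("wrist");cv2.imwrite("pics/w5.png",im);np.savez("/tmp/w5.npz",im=im,d=d,p=c["pose"])
s=r.get_state();print(s["tool_pos"],s["eef_rot"],s["q"],s["opening"])
```

```text
[ 0.54716151 -0.31482271  0.26111665] [ 9.96136808e-01  8.78100128e-02 -3.10187775e-04 -8.74758729e-04] [ 0.20979493  0.71259372  0.45416929  1.53738515 -0.35492485  0.9758246
 -0.62601231] 0.3358428327603184
```

View pics/w5.png

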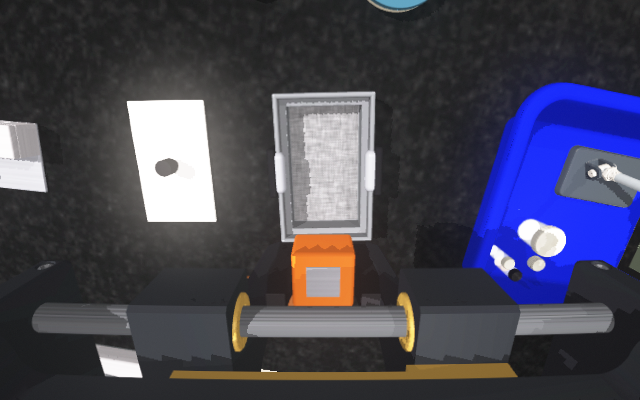

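Wrist view: the case rim spans (272,93) to (375,240), its catches are at (279,172) and (370,170), and the held block is at (323,270). The cover is at (172,160).

```bash
cat > case.py <<'E'
from h import *
f=np.load("/tmp/w5.npz");im,d=f["im"],f["d"];c=dict(r.get_calibration("wrist"));c["pose"]=f["p"]
P=pts(d,c);hsv=cv2.cvtColor(im,cv2.COLOR_BGR2HSV);S,V=hsv[...,1],hsv[...,2]
m=(P[...,2]>.039)&(P[...,2]<.06);m[:,:260]=0;m[:,390:]=0;m[238:]=0;m[:80]=0
def line(e,z,ax):
    w=(ray(e,c,z)[:,:2]*1000).astype(np.float32);l=cv2.fitLine(w,cv2.DIST_HUBER,0,.01,.01).ravel()
    if l[ax]<0:l*=[-1,-1,1,1]
    return l
rows=[v for v in range(100,230,2) if not 140<v<205]
L=line([[np.nonzero(m[v])[0].min(),v] for v in rows],.046,0)
R=line([[np.nonzero(m[v])[0].max(),v] for v in rows],.046,0)
F=line([[u,np.nonzero(m[:,u])[0].min()] for u in range(290,365,2)],.046,1)
for n,l in(("L",L),("R",R),("far",F)):print(n,np.round(l,3),round(float(np.degrees(np.arctan2(l[1],l[0]))),2))
yaw=np.mean([np.arctan2(l[1],l[0]) for l in(L,R)]);xh=np.array([np.cos(yaw),np.sin(yaw)]);yh=np.array([-xh[1],xh[0]])
ly,ry,fx=L[2:]@yh,R[2:]@yh,F[2:]@xh
print("width",ly-ry,"yaw",np.degrees(yaw));cen=xh*(fx-92)+yh*(ly+ry)/2;print("centre",cen)
q=P[m][:,2];print("z",np.percentile(q,[10,50,90]))
mc=((V>150)&(S<60)).astype(np.uint8);mc[:,:120]=0;mc[:,225:]=0;mc[:90]=0;mc[230:]=0
cn=max(cv2.findContours(mc,0,2)[0],key=cv2.contourArea);Rr=cv2.minAreaRect((ray(cn.reshape(-1,2),c,.005)[:,:2]*1000).astype(np.float32));print("cover",Rr)
k=(P[...,2]>.025)&(P[...,2]<.045);k[:,:140]=0;k[:,200:]=0;k[:130]=0;k[200:]=0
print("knob",np.median(P[k],axis=0),k.sum())
for s in(-1,0,1):print("slot",s,np.round(cen+xh*45*s,1))
E
python3 case.py
```

```text
L [ 9.82000e-01  1.90000e-01  5.56196e+02 -2.56584e+02] 10.98
R [ 9.82000e-01  1.91000e-01  5.76288e+02 -3.71013e+02] 11.0
far [-1.90000e-01  9.82000e-01  6.38193e+02 -2.99567e+02] 100.98
width 116.161255 yaw 10.991934
centre [ 547.92865 -317.35535]
z [0.04423346 0.04659403 0.0509268 ]
cover ((516.5504760742188, -115.38615417480469), (165.1451873779297, 101.47914123535156), 9.877715110778809)
knob [ 0.51682996 -0.11667583  0.03276127] 262
slot -1 [ 503.8 -325.9]
slot 0 [ 547.9 -317.4]
slot 1 [ 592.1 -308.8]
```

step_arm:
  series:
    - [22,3.5,0,0,0,0.008,0.8]
    - [23,3.5,0,0,0,0.008,0.8]
    - [0,0,-45,0,0,0,0.8]
    - [0,0,-45,0,0,0,0.8]
    - [0,0,-45,0,0,0,0.8]
    - [0,0,-45,0,0,0,0.8]
    - [0,0,-30,0,0,0,0.8]
    - [0,0,-20,0,0,0,0.8]
    - [0,0,-15,0,0,0,0.8]
    - [0,0,0,0,0,0,0.8]
    - [0,0,0,0,0,0,0.8]

```text
clock: 21.5
tool_pos: [0.5932, -0.3083, 0.0172]
eef_rot: [0.995, 0.096, 0.0, 0.0]
contact_force: [0.2, 0.2, -0.2]
opening: 0.339
finger_force: 20.0
```

step_arm:
  series:
    - [0,0,-5,0,0,0,0.8]
    - [0,0,-3,0,0,0,0.8]
    - [0,0,-1,0,0,0,0.8]
    - [0,0,0,0,0,0,0.8]
    - [0,0,0,0,0,0,0.5]
    - [0,0,0,0,0,0,0.5]
    - [0,0,0,0,0,0,0.5]
    - [0,0,0,0,0,0,0.5]
    - [0,0,20,0,0,0,0.5]
    - [0,0,40,0,0,0,0.5]
    - [0,0,50,0,0,0,0.5]
    - [0,0,50,0,0,0,0.5]

```text
clock: 22.7
tool_pos: [0.5922, -0.309, 0.1704]
eef_rot: [0.995, 0.096, 0.0, 0.0]
contact_force: [1.4, -0.7, 0.3]
opening: 0.5
finger_force: 0.0
```

step_arm:
  series:
    - [-12,47.6,0,0,0,-0.0116,0.45]
    - [-12,47.6,0,0,0,-0.0116,0.45]
    - [-12,47.6,0,0,0,-0.0116,0.45]
    - [-12,47.6,0,0,0,-0.0116,0.45]
    - [-12,47.6,0,0,0,-0.0116,0.45]
    - [-12,47.6,0,0,0,-0.0116,0.45]
    - [-12,47.6,0,0,0,-0.0116,0.45]
    - [-12,47.6,0,0,0,-0.0116,0.45]
    - [-12,47.6,0,0,0,-0.0116,0.45]
    - [-12,47.6,0,0,0,-0.0116,0.45]
    - [0,0,0,0,0,0,0.45]
    - [0,0,-50,0,0,0,0.45]
    - [0,0,-45,0,0,0,0.45]
    - [0,0,0,0,0,0,0.45]
    - [0,0,0,0,0,0,0.45]

```text
clock: 24.2
tool_pos: [0.473, 0.1663, 0.0735]
eef_rot: [0.999, 0.037, 0.0, -0.0]
contact_force: [-0.5, 0.3, 0.2]
opening: 0.548
finger_force: 0.0
```

step_arm:
  series:
    - [0,0.7,-40,0,0,0,0.45]
    - [0,0,-20,0,0,0,0.45]
    - [0,0,-6,0,0,0,0.45]
    - [0,0,0,0,0,0,0.45]
    - [0,0,0,0,0,0,0.8]
    - [0,0,0,0,0,0,0.8]
    - [0,0,0,0,0,0,0.8]
    - [0,0,0,0,0,0,0.8]
    - [0,0,0,0,0,0,0.8]

```text
clock: 25.1
tool_pos: [0.4734, 0.168, 0.0077]
eef_rot: [0.999, 0.038, 0.001, -0.0]
contact_force: [-0.6, 0.2, 8.0]
opening: 0.337
finger_force: 20.0
```

step_arm:
  series:
    - [0,0,20,0,0,0,0.8]
    - [0,0,45,0,0,0,0.8]
    - [0,0,50,0,0,0,0.8]
    - [0,0,45,0,0,0,0.8]
    - [7.5,-48.5,0,0,0,0.0116,0.8]
    - [7.5,-48.5,0,0,0,0.0116,0.8]
    - [7.5,-48.5,0,0,0,0.0116,0.8]
    - [7.5,-48.5,0,0,0,0.0116,0.8]
    - [7.5,-48.5,0,0,0,0.0116,0.8]
    - [7.5,-48.5,0,0,0,0.0116,0.8]
    - [7.5,-48.5,0,0,0,0.0116,0.8]
    - [7.5,-48.5,0,0,0,0.0116,0.8]
    - [7.5,-48.5,0,0,0,0.0116,0.8]
    - [7.5,-48.5,0,0,0,0.0116,0.8]
    - [0,0,0,0,0,0,0.8]
    - [0,0,-45,0,0,0,0.8]
    - [0,0,-45,0,0,0,0.8]
    - [0,0,0,0,0,0,0.8]

```text
clock: 26.9
tool_pos: [0.5436, -0.3133, 0.0712]
eef_rot: [0.995, 0.096, -0.005, -0.004]
contact_force: [-0.3, 0.8, -1.1]
opening: 0.341
finger_force: 20.0
```

step_arm:
  series:
    - [0,0,0,0,0,0,0.8]
    - [0,0,0,0,0,0,0.8]

```text
clock: 27.1
tool_pos: [0.5488, -0.3182, 0.079]
eef_rot: [0.995, 0.096, 0.001, 0.001]
contact_force: [0.3, -0.1, -0.0]
opening: 0.34
finger_force: 20.0
```

step_arm:
  series:
    - [0,0,-35,0,0,0,0.8]
    - [0,0,-20,0,0,0,0.8]
    - [0,0,-9,0,0,0,0.8]
    - [0,0,-5,0,0,0,0.8]
    - [0,0,-1.5,0,0,0,0.8]
    - [0,0,0,0,0,0,0.8]
    - [0,0,0,0,0,0,0.5]
    - [0,0,0,0,0,0,0.5]
    - [0,0,0,0,0,0,0.5]
    - [0,0,0,0,0,0,0.5]
    - [0,0,20,0,0,0,0.5]
    - [0,0,40,0,0,0,0.5]
    - [0,0,50,0,0,0,0.5]
    - [0,0,50,0,0,0,0.5]

```text
clock: 28.5
tool_pos: [0.547, -0.317, 0.1672]
eef_rot: [0.995, 0.096, -0.001, -0.0]
contact_force: [0.8, 1.0, -0.3]
opening: 0.501
finger_force: 0.0
```

step_arm:
  series:
    - [-6.6,45.6,0,0,0,-0.0097,0.45]
    - [-6.6,45.6,0,0,0,-0.0097,0.45]
    - [-6.6,45.6,0,0,0,-0.0097,0.45]
    - [-6.6,45.6,0,0,0,-0.0097,0.45]
    - [-6.6,45.6,0,0,0,-0.0097,0.45]
    - [-6.6,45.6,0,0,0,-0.0097,0.45]
    - [-6.6,45.6,0,0,0,-0.0097,0.45]
    - [-6.6,45.6,0,0,0,-0.0097,0.45]
    - [-6.6,45.6,0,0,0,-0.0097,0.45]
    - [-6.6,45.6,0,0,0,-0.0097,0.45]
    - [-6.6,45.6,0,0,0,-0.0097,0.45]
    - [-6.6,45.6,0,0,0,-0.0097,0.45]
    - [0,0,0,0,0,0,0.45]
    - [0,0,-50,0,0,0,0.45]
    - [0,0,-45,0,0,0,0.45]
    - [0,0,0,0,0,0,0.45]
    - [0,0,0,0,0,0,0.45]
    - [0,0,0,0,0,0,0.45]

```text
clock: 30.3
tool_pos: [0.4699, 0.2297, 0.0729]
eef_rot: [0.999, 0.037, 0.002, -0.0]
contact_force: [-0.1, -1.0, 0.4]
opening: 0.545
finger_force: 0.0
```

step_arm:
  series:
    - [-1,0,-40,0,0,0,0.45]
    - [0,0,-19,0,0,0,0.45]
    - [0,0,-5.5,0,0,0,0.45]
    - [0,0,0,0,0,0,0.45]
    - [0,0,0,0,0,0,0.8]
    - [0,0,0,0,0,0,0.8]
    - [0,0,0,0,0,0,0.8]
    - [0,0,0,0,0,0,0.8]
    - [0,0,0,0,0,0,0.8]

```text
clock: 31.2
tool_pos: [0.4681, 0.2303, 0.0076]
eef_rot: [0.999, 0.038, 0.001, -0.0]
contact_force: [0.2, -0.2, 7.7]
opening: 0.343
finger_force: 20.0
```

step_arm:
  series:
    - [0,0,20,0,0,0,0.8]
    - [0,0,45,0,0,0,0.8]
    - [0,0,50,0,0,0,0.8]
    - [0,0,45,0,0,0,0.8]
    - [3,-46.3,0,0,0,0.0097,0.8]
    - [3,-46.3,0,0,0,0.0097,0.8]
    - [3,-46.3,0,0,0,0.0097,0.8]
    - [3,-46.3,0,0,0,0.0097,0.8]
    - [3,-46.3,0,0,0,0.0097,0.8]
    - [3,-46.3,0,0,0,0.0097,0.8]
    - [3,-46.3,0,0,0,0.0097,0.8]
    - [3,-46.3,0,0,0,0.0097,0.8]
    - [3,-46.3,0,0,0,0.0097,0.8]
    - [3,-46.3,0,0,0,0.0097,0.8]
    - [3,-46.3,0,0,0,0.0097,0.8]
    - [3,-46.3,0,0,0,0.0097,0.8]
    - [0,0,0,0,0,0,0.8]
    - [0,0,0,0,0,0,0.8]
    - [0,0,0,0,0,0,0.8]

```text
clock: 33.1
tool_pos: [0.5034, -0.3237, 0.1662]
eef_rot: [0.995, 0.097, -0.0, -0.001]
contact_force: [0.3, 0.8, -1.2]
opening: 0.336
finger_force: 20.0
```

step_arm:
  series:
    - [0.5,-1,-45,0,0,0,0.8]
    - [0,0,-45,0,0,0,0.8]
    - [0,0,-35,0,0,0,0.8]
    - [0,0,-20,0,0,0,0.8]
    - [0,0,-8,0,0,0,0.8]
    - [0,0,-4,0,0,0,0.8]
    - [0,0,0,0,0,0,0.8]
    - [0,0,0,0,0,0,0.8]
    - [0,0,0,0,0,0,0.5]
    - [0,0,0,0,0,0,0.5]
    - [0,0,0,0,0,0,0.5]
    - [0,0,0,0,0,0,0.5]
    - [0,0,20,0,0,0,0.5]
    - [0,0,40,0,0,0,0.5]
    - [0,0,50,0,0,0,0.5]
    - [0,0,50,0,0,0,0.5]
    - [5,30,40,0,0,0,0]
    - [5,45,20,0,0,0,0]
    - [5,30,0,0,0,0,0]
    - [0,0,0,0,0,0,0]

```text
clock: 35.1
tool_pos: [0.5205, -0.2157, 0.2296]
eef_rot: [0.995, 0.1, 0.001, -0.002]
contact_force: [0.6, 0.7, -0.3]
opening: 0.84
finger_force: 0.0
```

Run:
```python
from h import *
im,d,c=snap("wrist");cv2.imwrite("pics/w6.png",im);np.savez("/tmp/w6.npz",im=im,d=d,p=c["pose"])
s=r.get_state();print(s["tool_pos"],s["eef_rot"],s["contact_force"],s["clock"])
```

```text
[ 0.51953789 -0.21895958  0.22940419] [ 9.95173744e-01  9.81254658e-02  2.71196107e-04 -7.34082971e-04] [-0.33559839 -0.56918335  0.53110066] 35.15
```

View pics/w6.png

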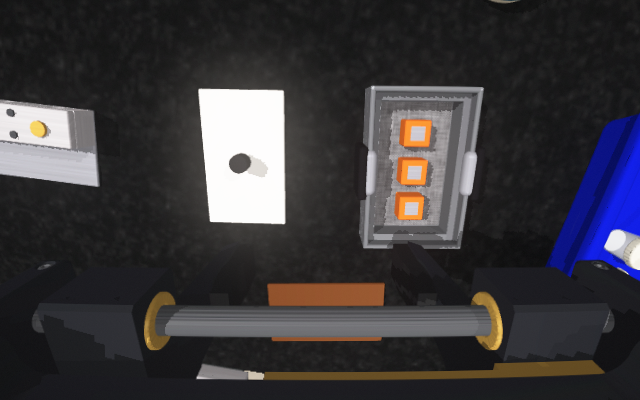

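The three blocks lie flat in the case at (417,132), (413,171) and (410,207). The cover is at (243,157) with its knob at (240,163). I'll re-measure the cover and the case.

```bash
cat > cov.py <<'E'
from h import *
import sys
f=np.load(sys.argv[1]);im,d=f["im"],f["d"];c=dict(r.get_calibration("wrist"));c["pose"]=f["p"]
P=pts(d,c);hsv=cv2.cvtColor(im,cv2.COLOR_BGR2HSV);S,V=hsv[...,1],hsv[...,2]
def big(m):
    return max(cv2.findContours(m.astype(np.uint8),0,2)[0],key=cv2.contourArea)
def rect(n,cn,z):
    R=cv2.minAreaRect((ray(cn.reshape(-1,2),c,z)[:,:2]*1000).astype(np.float32));print(n,[np.round(x,1) for x in R])
mc=(V>150)&(S<60)&(abs(P[...,2]-.005)<.012);mc[:,:180]=0;mc[:,330:]=0;mc[:75]=0;mc[240:]=0
rect("cover",big(mc),.005)
k=(P[...,2]>.026)&(P[...,2]<.045)&(V<90);k[:,:200]=0;k[:,290:]=0;k[:120]=0;k[200:]=0
cn=big(k);(u,v),rad=cv2.minEnclosingCircle(cn);print("knob",ray((u,v),c,.033)[0]*1000,np.median(P[k],axis=0))
m=(P[...,2]>.039)&(P[...,2]<.06);m[:,:345]=0;m[:,500:]=0;m[255:]=0;m[:70]=0
def line(e,ax):
    w=(ray(e,c,.046)[:,:2]*1000).astype(np.float32);l=cv2.fitLine(w,cv2.DIST_HUBER,0,.01,.01).ravel()
    return l*[-1,-1,1,1] if l[ax]<0 else l
rows=[v for v in range(95,235,2) if not 135<v<205]
L=line([[np.nonzero(m[v])[0].min(),v] for v in rows],0);R=line([[np.nonzero(m[v])[0].max(),v] for v in rows],0)
F=line([[u,np.nonzero(m[:,u])[0].min()] for u in range(385,475,2)],1)
N=line([[u,np.nonzero(m[:,u])[0].max()] for u in range(440,458,2)],1)
yaw=np.mean([np.arctan2(l[1],l[0]) for l in(L,R)]);xh=np.array([np.cos(yaw),np.sin(yaw)]);yh=np.array([-xh[1],xh[0]])
ly,ry,fx,nx=L[2:]@yh,R[2:]@yh,F[2:]@xh,N[2:]@xh
print("case w",ly-ry,"len",fx-nx,"yaw",np.degrees([np.arctan2(l[1],l[0]) for l in(L,R,F)]),"centre far",xh*(fx-92)+yh*(ly+ry)/2,"near",xh*(nx+92)+yh*(ly+ry)/2)
E
python3 cov.py /tmp/w6.npz
```

```text
cover [array([ 516.3, -115.3]), array([165. , 100.2]), np.float64(10.0)]
knob [ 514.90193652 -114.65553037   33.        ] [ 0.51462125 -0.11493722  0.03261807]
case w 116.94379 len 181.6767820897294 yaw [ 11.12125552  11.18954204 101.18980778] centre far [ 547.77949232 -316.51646355] near [ 550.05881545 -316.06698898]
```

step_arm:
  series:
    - [-3,35,0,0,0,0,0.2]
    - [0,35,0,0,0,0,0.2]
    - [0,33.5,0,0,0,0,0.2]
    - [0,0,-45,0,0,0,0.2]
    - [0,0,-45,0,0,0,0.2]
    - [0,0,-45,0,0,0,0.2]
    - [0,0,-20,0,0,0,0.2]
    - [0,0,0,0,0,0,0.2]
    - [0,0,0,0,0,0,0.2]
    - [0,0,0,0,0,0,0.2]
  force: 40

```text
clock: 36.15
tool_pos: [0.5167, -0.1195, 0.0755]
eef_rot: [0.995, 0.095, 0.001, 0.001]
contact_force: [0.3, 0.0, -0.1]
opening: 0.799
finger_force: 0.0
```

step_arm:
  series:
    - [-0.5,4.3,-40,0,0,0,0.2]
    - [0,0,-18,0,0,0,0.2]
    - [0,0,-5.5,0,0,0,0.2]
    - [0,0,0,0,0,0,0.2]
    - [0,0,0,0,0,0,0.2]

```text
clock: 36.65
tool_pos: [0.5163, -0.1145, 0.0121]
eef_rot: [0.995, 0.096, 0.001, 0.001]
contact_force: [0.2, 0.5, 0.3]
opening: 0.8
finger_force: 0.0
```

Run:
```python
from h import *
s=r.get_state();print(s["tool_pos"],s["contact_force"])
im,d,c=snap("wrist");np.savez("/tmp/w7.npz",im=im,d=d,p=c["pose"])
s=r.get_state();print(s["tool_pos"],s["contact_force"])
im,d,c=snap("top");hsv=cv2.cvtColor(im,cv2.COLOR_BGR2HSV)
```

```text
[ 0.51625312 -0.11453505  0.0120619 ] [0.17547702 0.51531563 0.34660337]
[ 0.51627973 -0.11448699  0.01211465] [ 0.23445307  1.00812734 -0.44977035]
```

step_arm:
  series:
    - [0,0,0,0,0,0,0.95]
    - [0,0,0,0,0,0,0.95]
    - [0,0,0,0,0,0,0.95]
    - [0,0,0,0,0,0,0.95]
    - [0,0,0,0,0,0,0.95]
    - [0,0,0,0,0,0,0.95]
    - [0,0,0,0,0,0,0.95]
    - [0,0,0,0,0,0,0.95]
    - [0,0,0,0,0,0,0.95]

```text
clock: 37.65
tool_pos: [0.5153, -0.1141, 0.0107]
eef_rot: [0.995, 0.096, 0.0, 0.0]
contact_force: [-0.6, -0.3, -0.8]
opening: 0.237
finger_force: 40.0
```

step_arm:
  series:
    - [0,0,20,0,0,0,0.95]
    - [0,0,40,0,0,0,0.95]
    - [0,0,40,0,0,0,0.95]
    - [6.5,-40.4,0,0,0,0.019,0.95]
    - [6.5,-40.4,0,0,0,0,0.95]
    - [6.5,-40.4,0,0,0,0,0.95]
    - [6.5,-40.4,0,0,0,0,0.95]
    - [6.5,-40.4,0,0,0,0,0.95]
    - [0,0,0,0,0,0,0.95]
    - [0,0,0,0,0,0,0.95]
    - [0,0,-30,0,0,0,0.95]
    - [0,0,-17,0,0,0,0.95]
    - [0,0,0,0,0,0,0.95]
    - [0,0,0,0,0,0,0.95]

```text
clock: 39.05
tool_pos: [0.5477, -0.3149, 0.0635]
eef_rot: [0.994, 0.106, -0.0, -0.001]
contact_force: [0.6, -0.3, -0.2]
opening: 0.237
finger_force: 40.0
```

Run:
```python
from h import *
s=r.get_state();print(s["tool_pos"],s["contact_force"],s["eef_rot"])
im,d,c=snap("wrist");np.savez("/tmp/w8.npz",im=im,d=d,p=c["pose"])
im2,d2,c2=snap("side");np.savez("/tmp/s8.npz",im=im2,d=d2)
a=cv2.resize(im[60:260,120:520],(800,400));b=cv2.resize(im2[250:400,300:480],None,fx=1.33,fy=1.33)
b=cv2.copyMakeBorder(b,0,0,0,800-b.shape[1],0);cv2.imwrite("pics/w8.png",np.vstack([a,b]))
```

```text
[ 0.54765029 -0.31493388  0.06354998] [ 0.56066405 -0.25378691 -0.16729203] [ 9.94400450e-01  1.05675048e-01 -4.79375218e-04 -5.46798841e-04]
```

View pics/w8.png

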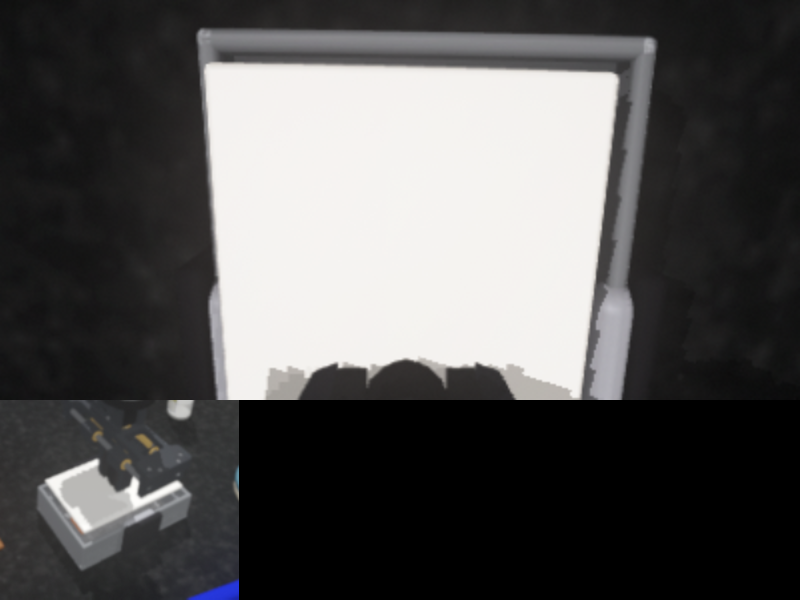

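The cover sits over the case but is offset to the left (+y), and its far edge is inside the rim. I'll measure the offset in this same view.

```bash
cat > fit.py <<'E'
from h import *
import sys
f=np.load(sys.argv[1]);zc=float(sys.argv[2]);im,d=f["im"],f["d"];c=dict(r.get_calibration("wrist"));c["pose"]=f["p"]
P=pts(d,c);hsv=cv2.cvtColor(im,cv2.COLOR_BGR2HSV);S,V=hsv[...,1].astype(int),hsv[...,2].astype(int)
def line(e,z,ax):
    w=(ray(e,c,z)[:,:2]*1000).astype(np.float32);l=cv2.fitLine(w,cv2.DIST_HUBER,0,.01,.01).ravel()
    return l*[-1,-1,1,1] if l[ax]<0 else l
mc=(V>215)&(S<60);mc[:,:200]=0;mc[:,450:]=0;mc[:80]=0
mr=(V>70)&(P[...,2]>.03);mr[:,:205]=0;mr[:,460:]=0;mr[:65]=0
rows=range(108,190,3);cols=range(235,415,4)
ex=lambda m,v,f:getattr(np.nonzero(m[v])[0],f)()
q={}
for n,m,z in(("cover",mc,zc),("rim",mr,.046)):
    L=line([[ex(m,v,"min"),v] for v in rows],z,0);R=line([[ex(m,v,"max"),v] for v in rows],z,0);F=line([[u,ex(m.T,u,"min")] for u in cols],z,1)
    q[n]=(L,R,F);print(n,[round(float(np.degrees(np.arctan2(l[1],l[0]))),2) for l in(L,R,F)])
a=np.radians(11);xh=np.array([np.cos(a),np.sin(a)]);yh=np.array([-xh[1],xh[0]])
o={n:((L[2:]@yh),(R[2:]@yh),F[2:]@xh) for n,(L,R,F) in q.items()}
print(o)
# evaluate L,R at a common case-x (use cover/rim point positions) & centre
cx=o["rim"][2]-92
def at(l,x): return l[2:]@yh+ (x-l[2:]@xh)*(l[:2]@yh)/(l[:2]@xh)
for n in q:
    L,R,F=q[n];print(n,"w",at(L,cx)-at(R,cx),"ymid at centre",(at(L,cx)+at(R,cx))/2,"y mid far",(at(L,cx+80)+at(R,cx+80))/2)
print("dx(case frame) needed",(o["rim"][2]-92)-(o["cover"][2]-83))
E
python3 fit.py /tmp/w8.npz .0575; python3 -c "
from h import *
f=np.load('/tmp/w8.npz');c=dict(r.get_calibration('wrist'));c['pose']=f['p'];P=pts(f['d'],c);print(P[120,320,2],P[150,260,2])"
```

```text
cover [11.11, 11.14, 100.85]
rim [11.37, 11.46, 101.28]
{'cover': (np.float64(-363.18019593757685), np.float64(-461.0834793967201), np.float64(560.4765917762371)), 'rim': (np.float64(-358.29871825139645), np.float64(-474.16212067421975), np.float64(569.6732650389623))}
cover w 97.95183024028984 ymid at centre -412.2626708495138 y mid far -412.0851371322441
rim w 115.94568036317696 ymid at centre -416.62031778067774 y mid far -416.0429604557896
dx(case frame) needed 0.19667326272519858
0.05806757843668128 0.05694055801948755
```

step_arm:
  series:
    - [1,-4.1,0,0,0,0.005,0.95]
    - [0,0,0,0,0,0,0.95]
    - [0,0,0,0,0,0,0.95]

```text
clock: 39.45
tool_pos: [0.5489, -0.3205, 0.0642]
eef_rot: [0.994, 0.108, 0.0, 0.0]
contact_force: [-0.7, 0.1, -1.1]
opening: 0.242
finger_force: 40.0
```

```bash
python3 - <<'E'
from h import *
s=r.get_state();print(s["tool_pos"],s["contact_force"],s["eef_rot"])
im,d,c=snap("wrist");np.savez("/tmp/w9.npz",im=im,d=d,p=c["pose"])
E
python3 fit.py /tmp/w9.npz .0575
```

```text
[ 0.54894897 -0.32045475  0.06418171] [-0.65187268  0.05464546 -1.07323704] [9.94198467e-01 1.07560448e-01 2.63827473e-04 2.96099333e-04]
cover [11.24, 11.26, 101.07]
rim [11.42, 11.68, 101.25]
{'cover': (np.float64(-368.53493178081663), np.float64(-466.8520736935618), np.float64(560.7086100994613)), 'rim': (np.float64(-358.30423649255295), np.float64(-474.1473370814337), np.float64(569.6459494998577))}
cover w 98.34346246286026 ymid at centre -417.94108432078156 y mid far -417.59235605698643
rim w 116.09127734442762 ymid at centre -416.7576004368126 y mid far -415.99383840980886
dx(case frame) needed -0.062660599603646
```

step_arm:
  series:
    - [-0.2,1.2,0,0,0,0,0.95]
    - [0,0,0,0,0,0,0.95]
    - [0,0,-3,0,0,0,0.95]
    - [0,0,-2,0,0,0,0.95]
    - [0,0,-1,0,0,0,0.95]
    - [0,0,0,0,0,0,0.95]

```text
clock: 40.1
tool_pos: [0.5486, -0.3187, 0.0578]
eef_rot: [0.994, 0.108, -0.0, -0.0]
contact_force: [-1.5, 1.0, 1.5]
opening: 0.241
finger_force: 40.0
```

step_arm:
  series:
    - [0,0,-2,0,0,0,0.95]
    - [0,0,-1.5,0,0,0,0.95]
    - [0,0,-1.5,0,0,0,0.95]
    - [0,0,0,0,0,0,0.95]

```text
clock: 40.5
tool_pos: [0.5489, -0.3189, 0.0526]
eef_rot: [0.994, 0.108, 0.0, 0.0]
contact_force: [0.2, -0.2, 1.4]
opening: 0.239
finger_force: 40.0
```

```bash
python3 - <<'E'
from h import *
s=r.get_state();print(s["tool_pos"],s["contact_force"],s["eef_rot"])
im,d,c=snap("wrist");np.savez("/tmp/w10.npz",im=im,d=d,p=c["pose"]);P=pts(d,c)
hsv=cv2.cvtColor(im,cv2.COLOR_BGR2HSV);m=(hsv[...,2]>215)&(hsv[...,1]<60);m[:,:200]=0;m[:,450:]=0;m[:80]=0;m[200:]=0
q=P[m]; q=q[q[:,2]>.02]
A=np.c_[q[:,:2]-[.548,-.317],np.ones(len(q))];print(np.linalg.lstsq(A,q[:,2],rcond=None)[0],len(q))
cv2.imwrite("pics/w10.png",im[60:300,160:480])
E
python3 fit.py /tmp/w10.npz .047
```

```text
[ 0.54891202 -0.31891127  0.05255583] [ 0.1663796  -0.23512207  1.35686639] [9.94176849e-01 1.07760412e-01 2.34214684e-04 1.76098303e-04]
[0.04061171 0.02099897 0.04503858] 20916
cover [11.37, 10.94, 101.11]
rim [11.41, 11.42, 101.29]
{'cover': (np.float64(-367.1705779790613), np.float64(-464.8013525381909), np.float64(560.9557788366558)), 'rim': (np.float64(-358.2984852351074), np.float64(-474.1617310343057), np.float64(569.6484776701674))}
cover w 97.1817338500042 ymid at centre -416.14705959573945 y mid far -415.93368563332973
rim w 115.88793226309633 ymid at centre -416.65255256960677 y mid far -416.0716627772283
dx(case frame) needed -0.30730116648840067
```

View pics/w10.png

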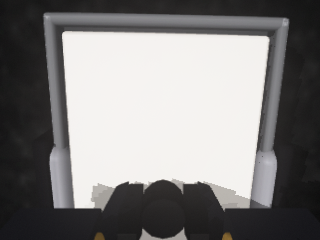

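The cover is centred within the rim, between the catches. Now I'll press it further down.

step_arm:
  series:
    - [0,0,-2,0,0,0,0.95]
    - [0,0,-2,0,0,0,0.95]
    - [0,0,-2,0,0,0,0.95]
    - [0,0,0,0,0,0,0.95]

```text
clock: 40.95
tool_pos: [0.5484, -0.3186, 0.046]
eef_rot: [0.994, 0.108, -0.0, -0.0]
contact_force: [0.6, 0.8, -3.5]
opening: 0.236
finger_force: 40.0
```

step_arm:
  series:
    - [0,0,-2,0,0,0,0.95]
    - [0,0,-2,0,0,0,0.95]
    - [0,0,0,0,0,0,0.95]

```text
clock: 41.25
tool_pos: [0.5484, -0.3192, 0.0429]
eef_rot: [0.994, 0.108, -0.0, 0.0]
contact_force: [-0.9, -1.3, 0.3]
opening: 0.235
finger_force: 40.0
```

step_arm:
  series:
    - [0,0,-1,0,0,0,0.95]
    - [0,0,-1,0,0,0,0.95]
    - [0,0,0,0,0,0,0.95]

```text
clock: 41.55
tool_pos: [0.5484, -0.3192, 0.0425]
eef_rot: [0.994, 0.108, 0.0, 0.0]
contact_force: [-3.3, 2.4, 13.6]
opening: 0.24
finger_force: 40.0
```

step_arm:
  series:
    - [0,0,1.5,0,0,0,0.95]
    - [0,0,0,0,0,0,0.5]
    - [0,0,0,0,0,0,0.5]
    - [0,0,0,0,0,0,0.5]
    - [0,0,0,0,0,0,0.5]
    - [0,0,0,0,0,0,0.5]
    - [0,0,20,0,0,0,0.5]
    - [0,0,40,0,0,0,0.5]
    - [0,0,50,0,0,0,0.5]
    - [0,0,50,0,0,0,0.5]
    - [0,0,30,0,0,0,0.5]
    - [0,0,0,0,0,0,0.5]
    - [0,0,0,0,0,0,0.5]

```text
clock: 42.85
tool_pos: [0.5487, -0.3187, 0.2325]
eef_rot: [0.994, 0.108, 0.0, 0.0]
contact_force: [-1.3, 0.2, -0.9]
opening: 0.5
finger_force: 0.0
```

Run:
```python
from h import *
s=r.get_state();print(s["tool_pos"],s["contact_force"],s["clock"])
im,d,c=snap("wrist");P=pts(d,c)
hsv=cv2.cvtColor(im,cv2.COLOR_BGR2HSV);m=(hsv[...,2]>150)&(hsv[...,1]<60)&(abs(P[...,0]-.548)<.09)&(abs(P[...,1]+.317)<.055)&(abs(P[...,2]-.04)<.02)
q=P[m];A=np.c_[q[:,:2]-[.548,-.317],np.ones(len(q))]
x=np.linalg.lstsq(A,q[:,2],rcond=None)[0];e=abs(A@x-q[:,2]);g=e<.003;x=np.linalg.lstsq(A[g],q[g][:,2],rcond=None)[0];print("plane",x,g.sum(),len(q))
t,dt,ct=snap("top");si,_,_=snap("side")
b=cv2.resize(t[90:260,130:480],(800,389));b2=cv2.resize(im[60:270,200:520],(320,210));b3=cv2.resize(si[120:400,220:580],(272,210))
row=np.zeros((211,800,3),np.uint8);row[:210,:320]=b2;row[:210,330:602]=b3;cv2.imwrite("pics/end.png",np.vstack([b,row]))
```

```text
[ 0.54868921 -0.31867564  0.23253256] [-1.32856383  0.16057001 -0.8850691 ] 42.85
plane [-0.00079904  0.00047038  0.03688705] 11279 11904
```

View pics/end.png

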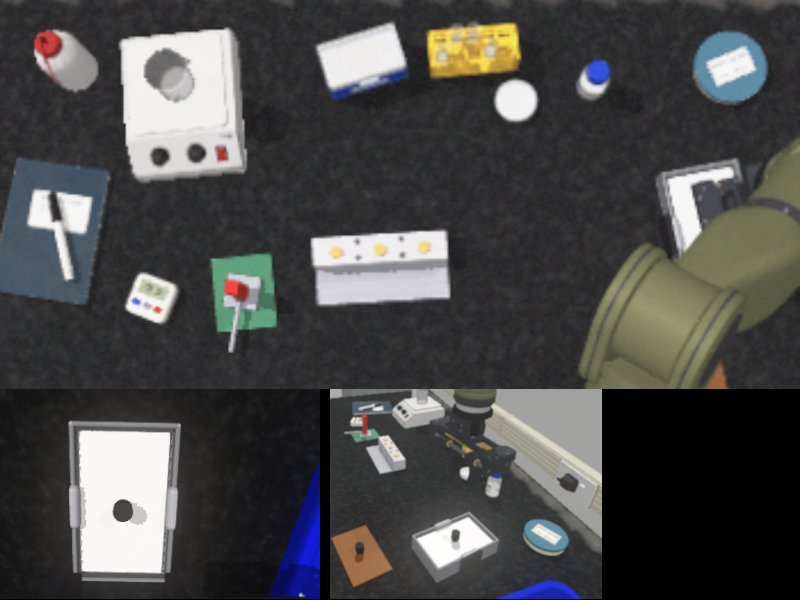

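The cover's top plane is at 36.9 mm and level, so its underside is at 32 mm on the step. The tool stands on its mat, the mould is empty, and the bystanders have not moved. I'll hand the job in.

```bash
python3 -c "
from plant import r
print(r.finish_job())"
```

```text
the job is handed in; nothing more can be done
None
```

I handed the job in at about 43 s: all three blocks lie flat in the case, the cover sits level on the step (underside measured at 32 mm), the tool stands upright on its mat, and the dish, bottle and timer were not moved.

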